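Zero the bench comparator on the master block and swap in the spacer

ROBOT

A 6-joint arm with a two-finger parallel gripper is mounted at the origin on the work surface. World frame = base frame: x ahead of the robot, y to its left, z up, the work surface at z = 0. Lengths are in m, angles in rad, forces in N, time in s.
With the tool pointing down it reaches from about 0.425 to 1.125 m from the base axis. Payload 14.9 kg.
Tool frame: the origin (TCP) lies midway between the tips of the shut fingers; the grasp point (between the pads) lies 19 mm behind it (hold_point_z is the distance from the TCP to the grasp point, in m); x points along the fingers, z is the direction in which the jaws open and shut, and the axes are right-handed (so a half turn about x gives the same grasp; the last joint's range is limited). The gripper opens to 91 mm and grips with 3 to 60 N. Pads are 32 mm wide; open, the fingers measure 118 mm over their backs; the gripper's body (76 mm by 178 mm) begins 60 mm behind the grasp point.
Start: joints at [1.206, 0.379, 1.734, -0, 1.028, -0.033], TCP at [0.228, 0.662, 0.214] pointing down, gripper open.
Joint ranges: [-2.77, 2.77], [-0.74, 2.19], [0, 2.66], [-1.06, 4.2], [0.31, 2.87], [-3.08, 3.08]. Speed limits (rad/s): [1.89, 1.89, 2.39, 3.14, 3.14, 3.14].

INTERFACE

Orientations are given as a unit quaternion [x, y, z, w].
In Python, from rig import state, snapshot, camera_info, hand_in, hold_point_z gives the robot as it stands.
- The arm moves only by the tool jog_arm, never from a script. Its argument "increments" is one flat list of numbers, 7 for each row, row after row: the shift along the tool's x, y, z in mm, then the turn, a rotation vector about the tool's x, y, z in rad, then the opening, from -1 (shut) to 1 (fully open). A call has 1 to 8 rows; each row is the pose to reach, as a shift and turn from the pose commanded when the call began, along the tool's axes at that moment; what a row does not reach only later rows make up. A row lasts 1/8 s, in which the tool goes at most 62.5 mm and 10.7 degrees, less where a joint would pass 70% of its speed; a pose out of reach is approached as far as the arm can. A call with a gripper value outside its range is refused whole. The fingers move at their own pace and stop on an object; the grip force is fixed at half the most. Time passes only in rows, so rows that repeat a pose let the fingers close. It gives the time, the measured TCP pose, the force and the opening at its end, in the units of the state.
- state(): the state, without advancing time (a new reading comes with each control period).
- snapshot(name): name is "scene" or "side" or "wrist"; returns (picture, depth): 400x640x3 uint8, blue, green, red; 400x640 float32, m along the optical axis (not along the pixel's ray), 0 where there is no reading.
- camera_info(name): a dict with "K" (3x3 intrinsics, pixels), "R" (3x3) and "t" (3): a world point X has camera coordinates R X + t; the wrist camera has in their place "T_tool_cam" (4x4, takes a point from camera to tool coordinates, whose origin is the TCP and whose axes are the tool frame's). Camera axes: x right, y down, z forward; pixel columns grow to the right and rows downward; lengths in m; the calibration is good to about 2 mm. A picture is of the moment at which its call begins: read the wrist's pose just before it. camera_info takes no time and is no camera call.
- hand_in(): hands the job in, once; it reports no verdict.
The state is a dict: "time_s": time; "joints": joint angles; "qd": joint speeds; "tau": joint torques, N m; "tool_pos": TCP position; "ee_rot": TCP orientation; "ft_force": force on the tool from outside, world axes, zero at the start; "torque": the same for the moment, N m; "gripper_width": opening from 0.0 (shut) to 1.0 (fully open).
Only numpy, scipy, OpenCV 4.12 (cv2) and the standard library are available. Lean on these libraries where they do the work, as an engineer would, in place of code of your own. Each camera call takes 0.05 s, during which the arm holds its last target.

TASK

Slide the blue and steel master block along the slideway until it is centred under the comparator's sprung feeler, then turn the dial by its orange post so that the zero mark lines up with the needle, and let go of it. Then slide the brass spacer under the feeler, centred, in the master's place, so that the master ends clear of the feeler but still on the slideway and the dial stays as you set it. Keep both blocks down on the slideway all the time, do not wrench the feeler up, and leave the other things on the bench alone.

Things in the scene. Friction and masses are not known exactly. Their poses are not given: they have to be found in the camera images.
- stand: Comparator stand, fixed to the bench. Origin at bench level straight below the feeler ball; own y along the slideway, own +x from slideway to gauge housing, z up; at yaw 0 these are the world axes. Green housing: upright cylinder, radius 38 mm, axis at x = +135 mm, top 86 mm above the bench, dial on top facing up. Hinge bracket at x 87 to 109 mm, 75 mm high. Its foot is 12 mm high.
- anvil (a point): Point on the slideway straight below the feeler ball, where a block is centred. Slideway: flat steel, 400 mm long (200 mm each way along the stand's y), 60 mm wide, sliding surface 12 mm above the bench, ends open; side rails 43 mm apart inside, tops 22 mm above the bench.
- master: Master block: bright steel, blue band and blue ramps, 40 mm wide (x), 70 mm long (y), 40 mm tall, about 0.7 kg. Origin at the centre of its underside. Loose between the rails (1.5 mm play each side), lengthwise, on either side of the feeler; the spacer is on the other. End faces 32 mm tall, then ramps 16 mm long up to a flat top 38 mm long: pushed along, it lifts the ball. Pushing takes 5 to 15 N.
- spacer: Part to be measured: brass block with two dark bores through its sides, 40 mm wide (x), 70 mm long (y), 41.5 mm tall, about 0.7 kg. Origin at the centre of its underside. End faces 33.5 mm tall, ramps as on the master. Pushed end to end against the master, it drives the master out before it.
- feeler (a joint): Angle of the sprung feeler arm (rad): 0 at rest, grows as the ball lifts; about 0.070 on the master, 0.085 on the spacer; over 0.16 strains it. Aluminium arm 9 mm thick, straight from its hinge at x = +96 mm in the stand's frame out over the slideway, 64 mm above the bench; it presses the ball down with about 2.5 N.
- feeler_ball (a point): Centre of the red ball (radius 6 mm) at the feeler's end; at rest 51 mm above the bench, in the middle of the slideway.
- needle (a joint): Angle of the black needle (rad), clockwise seen from above, from its rest direction; it turns 28 times the feeler's angle: about 1.95 on the master, about 2.4 on the spacer. Counted from the same direction as dial, so the zero mark is at the needle when the two are equal.
- needle_tip (a point): Tip of the needle, 34 mm from the dial's axis, 96 mm above the bench.
- dial (a joint): Angle of the turning dial (rad), clockwise seen from above, limits -2.0 to 3.2; stays where it is left (friction about 0.05 N m). The dial's axis is vertical, at x = +135 mm, y = 0 in the stand's frame. White face with black ticks in a dark rim of 44 mm outer radius, rim top 99 mm above the bench.
- zero_mark (a point): The dial's zero: inner orange mark on the white face, 34 mm from the dial's axis, on the same radius as the post.
- post_top (a point): Top of the upright orange post, 10 mm in diameter, on the dial's rim 40 mm from the axis; top 124 mm above the bench, 25 mm above the rim. Turns with the dial: pinch it or push it round.
- tin: Bystander: steel tin with yellow label, radius 32 mm, 80 mm tall; origin at the centre of its underside.
- jar: Bystander: blue jar with white cap, radius 28 mm, 60 mm tall; origin at the centre of its underside.
- wrench: Bystander: steel wrench 160 mm long lying flat; its length along its own x.
- socket: Bystander: dark socket, radius 22 mm, 45 mm tall; origin at the centre of its underside.
Things that resemble listed ones, but are neither listed nor needed, are in the scene too. Of the things shaped like the spacer, the brass one is meant.

How it is judged:
On the way, in this order (a step that is already met when the one before it is completed fails the run):
1. the master is centred under the feeler, within 12 mm (horizontal distance between master and anvil below 0.012 m and value of joint feeler above 0.062 rad), for 0.2 s.
2. with the master there, the zero mark stands within 5 mm of the needle's tip and the robot has let go of the dial (horizontal distance between master and anvil below 0.016 m and horizontal distance between needle_tip and zero_mark below 0.005 m and contact force between each of the arm, the fingers and dial below 0.05 N), for 0.4 s.
At the end, for the whole second after the job is handed in: The spacer rests centred under the feeler within 12 mm, feeler ball on its top; the master lies on the slideway 50 to 200 mm from that place; the dial is still where it was zeroed on the master (within 0.2 rad of the master's needle reading, about 1.95 rad); both blocks at rest (horizontal distance between spacer and anvil below 0.012 m and value of joint feeler between 0.077 and 0.096 rad and horizontal distance between master and anvil between 0.05 and 0.2 m and height (world z) of master above 0.009 m and value of joint dial between 1.75 and 2.15 rad and linear speed of each of spacer, master below 0.01 m/s); the robot touches nothing.
It fails at once if a block is lifted off the slideway (height (world z) of any of master, spacer above 0.03 m).
It fails at once if the feeler is wrenched up (value of joint feeler above 0.16 rad).
It fails at once if a bystander is disturbed (moved by 30 mm) (distance of any of tin, jar, wrench, socket from where it was at the start of the episode above 0.03 m).
It also fails if it takes over 72 s, if anything falls off the work surface, if the arm or the gripper's body presses on something with over 40 N, if the wrist force passes 120 N, or if a joint passes its speed limit or range.

## Working session

There is one attempt and no reset: what is moved stays moved. The work goes in short steps, Python scripts to look and compute and a tool call to move; the robot and the scene stay as the last step left them, time stands still between calls to the robot, and variables do not carry over. Pictures are saved under pics/ and viewed, and the job is handed in when it is done.

Besides the shell and the picture viewer there is one more tool, called after ">>>" as name(argument=value, ...), one argument or row to a line, values as JSON. jog_arm: Moves the arm, as the interface text tells. Its arguments: {"type":"object","properties":{"increments":{"type":"array","items":{"type":"number"}}},"required":["increments"]}

```bash
ls; mkdir -p pics
python3 - <<'E'
from rig import *
import cv2,numpy as np
print(state()); print(hold_point_z if not callable(hold_point_z) else hold_point_z())
for n in ["scene","side"]:
    p,d=snapshot(n); cv2.imwrite(f"pics/{n}0.png",p); np.save(f"pics/{n}0d.npy",d); i=camera_info(n); print(n,i)
print(camera_info("wrist"))
E
```

```text
pics
{'time_s': 0.0, 'joints': array([ 1.20573965e+00,  3.79433249e-01,  1.73478832e+00, -3.43929778e-06,
        1.02848955e+00, -3.33033462e-02]), 'qd': array([ 0.00113335, -0.00100768,  0.00030548, -0.00051142, -0.00044068,
       -0.00090651]), 'tau': array([ 2.55976513e-03, -7.63730693e+01, -4.34357035e+01,  6.50721020e-02,
        4.24089411e-02, -1.08623449e-04]), 'tool_pos': array([0.22785547, 0.66145191, 0.21326726]), 'ee_rot': array([-0.41079855,  0.57602389,  0.4103593 ,  0.57536621]), 'ft_force': array([-0.83049735,  0.46261295, -0.34087943]), 'torque': array([ 0.0281195 , -0.02565664, -0.00465163]), 'gripper_width': 0.9988354422372591}
0.0188
scene {'K': array([[418.1139851 ,   0.        , 312.28996168],
       [  0.        , 418.1139851 , 199.72459268],
       [  0.        ,   0.        ,   1.        ]]), 'R': array([[-0.21478024,  0.97665874,  0.00267561],
       [ 0.72872526,  0.16207914, -0.66534942],
       [-0.65025298, -0.14095412, -0.74652729]]), 't': array([ 0.12571021, -0.33094124,  1.5122139 ])}
side {'K': array([[519.51873126,   0.        , 321.6125009 ],
       [  0.        , 519.51873126, 203.07670196],
       [  0.        ,   0.        ,   1.        ]]), 'R': array([[ 0.85135081, -0.52449934,  0.01011204],
       [-0.3102114 , -0.51888285, -0.79657359],
       [ 0.42304928,  0.6750267 , -0.604457  ]]), 't': array([-0.46540475,  0.23880496,  1.485941  ])}
{'K': array([[287.60132802,   0.        , 318.99945667],
       [  0.        , 287.60132802, 202.63502003],
       [  0.        ,   0.        ,   1.        ]]), 'T_tool_cam': array([[-6.38772075e-06, -2.84746815e-01,  9.58602760e-01,
        -1.70378823e-01],
       [-1.82497021e-03, -9.58601160e-01, -2.84746352e-01,
         8.12713217e-02],
       [ 9.99998335e-01, -1.75124036e-03, -5.13531178e-04,
        -1.62233468e-04],
       [ 0.00000000e+00,  0.00000000e+00,  0.00000000e+00,
         1.00000000e+00]])}
```

View pics/scene0.png

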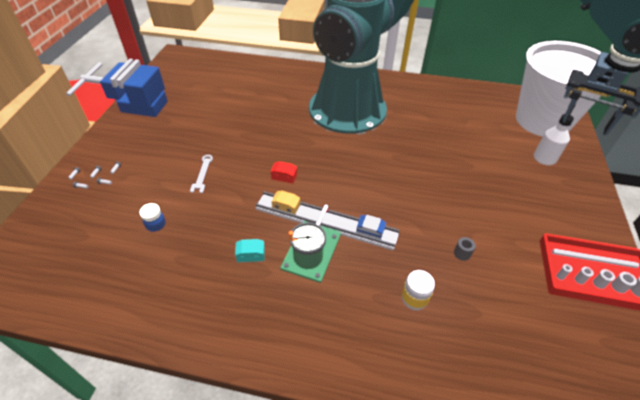

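View pics/side0.png

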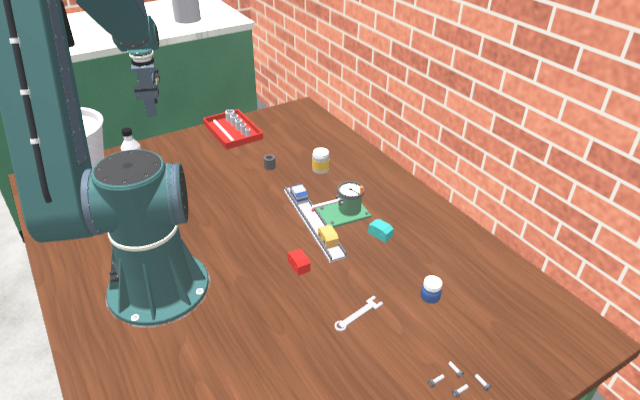

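Run:
```python
import cv2
p=cv2.imread("pics/scene0.png"); cv2.imwrite("pics/sc_c.png",cv2.resize(p[150:300,230:420],None,fx=4,fy=4,interpolation=cv2.INTER_CUBIC))
p=cv2.imread("pics/side0.png"); cv2.imwrite("pics/si_c.png",cv2.resize(p[160:280,260:410],None,fx=5,fy=5,interpolation=cv2.INTER_CUBIC))
```

```text
(no output)
```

View pics/sc_c.png

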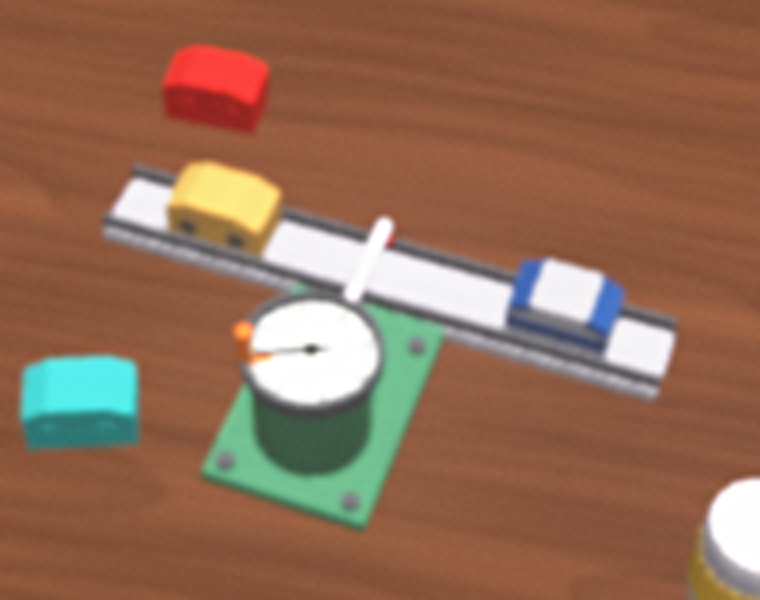

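View pics/si_c.png

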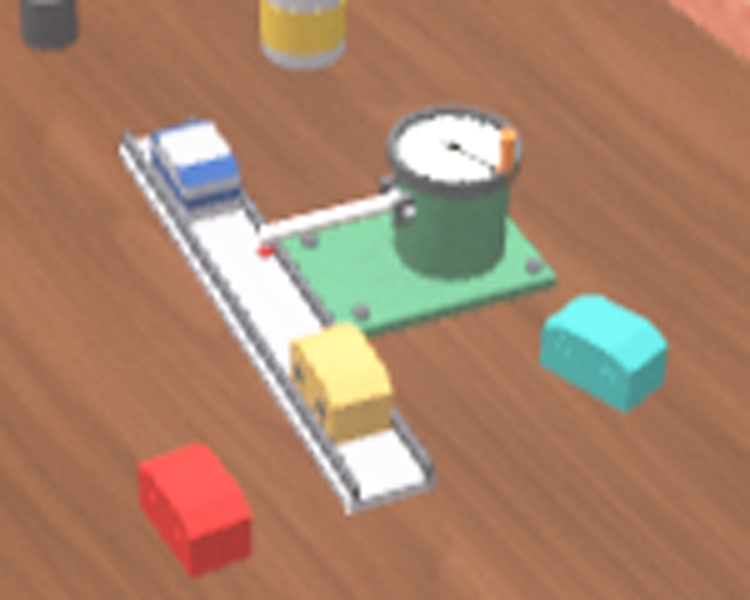

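```bash
cat > h.py <<'E'
from rig import *
import numpy as np, cv2
from scipy.optimize import least_squares
from scipy.spatial.transform import Rotation as Ro
def proj(n,X):
    i=camera_info(n); c=i["R"]@X+i["t"]; u=i["K"]@c; return u[:2]/u[2]
def ray(n,uv,z):
    i=camera_info(n); d=i["R"].T@np.linalg.inv(i["K"])@np.array([uv[0],uv[1],1.]); o=-i["R"].T@i["t"]
    return o+d*(z-o[2])/d[2]
def wpose(s): return s["tool_pos"],Ro.from_quat(s["ee_rot"])
def wray(s,uv,z):
    i=camera_info("wrist"); T=i["T_tool_cam"]; p,R=wpose(s)
    o=p+R.apply(T[:3,3]); d=R.apply(T[:3,:3]@np.linalg.inv(i["K"])@np.array([uv[0],uv[1],1.])); return o+d*(z-o[2])/d[2]
def wproj(s,X):
    i=camera_info("wrist"); T=i["T_tool_cam"]; p,R=wpose(s)
    c=T[:3,:3].T@(R.inv().apply(X-p)-T[:3,3]); u=i["K"]@c; return u[:2]/u[2]
E
python3 - <<'E'
from h import *
S=lambda u,v:(230+u/4,150+v/4)
D=lambda u,v:(260+u/5,160+v/5)
obs=[("scene",S(137,168),(-.030,-.2,.022)),("scene",S(106,222),(.030,-.2,.022)),("scene",S(677,320),(-.030,.2,.022)),("scene",S(659,382),(.030,.2,.022)),
("scene",S(313,350),(.135,0,.097)),("side",D(455,147),(.135,0,.097)),("side",D(265,250),(0,0,.051)),
("side",D(120,145),(-.03,.2,.022)),("side",D(348,490),(-.03,-.2,.022)),("side",D(436,470),(.03,-.2,.022))]
def X(p,q): c,s=np.cos(p[2]),np.sin(p[2]); return np.array([p[0]+c*q[0]-s*q[1],p[1]+s*q[0]+c*q[1],q[2]])
f=lambda p:np.concatenate([proj(n,X(p,q))-uv for n,uv,q in obs])
r=least_squares(f,[.8,.1,-.2],loss="soft_l1"); print(r.x,np.round(f(r.x).reshape(-1,2),1))
p=r.x; c,s=np.cos(p[2]),np.sin(p[2])
def loc(n,uv,z):
    w=ray(n,uv,z); d=w[:2]-p[:2]; print(n,w.round(4),(c*d[0]+s*d[1]).round(4),(-s*d[0]+c*d[1]).round(4))
# tops: master z .052, spacer .0535
loc("scene",S(570,290),.052); loc("side",D(195,145),.052)
loc("scene",S(228,187),.0535); loc("side",D(340,358),.0535)
loc("scene",S(240,328),.124); loc("side",D(509,135),.124);loc("scene",S(258,357),.097)
for n,uv in (("scene",(419,276)),("scene",(151,210)),("scene",(465,243)),("scene",(202,172))): loc(n,uv,.04)
E
```

```text
[ 0.53020448  0.025628   -0.1455727 ] [[-0.  -2.3]
 [-1.4 -1.3]
 [ 0.7 -1.4]
 [-0.   0.2]
 [-0.4 -0.7]
 [ 0.2 -0.7]
 [ 0.4 -0.7]
 [ 0.  -3.1]
 [ 0.1 -0.9]
 [ 0.6 -2.1]]
scene [0.5493 0.1533 0.052 ] 0.0004 0.1291
side [0.5456 0.1474 0.052 ] -0.0024 0.1227
scene [ 0.5113 -0.0878  0.0535] -0.0023 -0.115
side [ 0.5098 -0.0964  0.0535] -0.0025 -0.1237
scene [ 0.6789 -0.0334  0.124 ] 0.1557 -0.0368
side [ 0.676  -0.0345  0.124 ] 0.153 -0.0383
scene [ 0.678  -0.0236  0.097 ] 0.1533 -0.0272
scene [0.6786 0.2821 0.04  ] 0.1096 0.2753
scene [ 0.6268 -0.44    0.04  ] 0.1632 -0.4466
scene [0.5549 0.392  0.04  ] -0.0287 0.366
scene [ 0.4587 -0.3615  0.04  ] -0.0146 -0.3934
```

```bash
cat >> h.py <<'E'
P=np.array([.530,.0256,-.1456])
def L2W(q,P=P):
    c,s=np.cos(P[2]),np.sin(P[2]); return np.array([P[0]+c*q[0]-s*q[1],P[1]+s*q[0]+c*q[1],q[2]])
def W2L(w,P=P):
    c,s=np.cos(P[2]),np.sin(P[2]); d=np.array(w[:2])-P[:2]; return np.array([c*d[0]+s*d[1],-s*d[0]+c*d[1],w[2]])
def goal(target_local=None,zang=None,world=None,P=P):
    """inc to reach tool pos, with tool down and tool z at world angle zang"""
    s=state(); p,R=wpose(s)
    t=L2W(target_local,P) if world is None else np.array(world)
    d=R.inv().apply(t-p)*1000
    x=np.array([0,0,-1.]); z=np.array([np.cos(zang),np.sin(zang),0]); y=np.cross(z,x)
    rv=(R.inv()*Ro.from_matrix(np.column_stack([x,y,z]))).as_rotvec()
    print("inc mm",d.round(1),"rotvec",rv.round(4)); return d,rv
E
python3 - <<'E'
from h import *
s=state(); p,R=wpose(s); print(R.as_matrix().round(3))
z=R.as_matrix()[:,2]; print("zang",np.arctan2(z[1],z[0]))
for a in (np.pi/2+P[2],-np.pi/2+P[2]):
    print(a); goal((0,.21,.20),a)
E
```

```text
[[-0.    -0.945  0.326]
 [-0.001  0.326  0.945]
 [-1.     0.    -0.001]]
zang 1.2390006208569373
1.4251963267948966
inc mm [  13.6 -453.9 -296.4] rotvec [-1.862e-01 -9.000e-04 -1.000e-04]
-1.7163963267948965
inc mm [  13.6 -453.9 -296.4] rotvec [ 2.9554e+00 -2.0000e-04  1.4000e-03]
```

>>> jog_arm(
  increments=[14,-454,-296,-0.186,0,0,-1,14,-454,-296,-0.186,0,0,-1,14,-454,-296,-0.186,0,0,-1,14,-454,-296,-0.186,0,0,-1,14,-454,-296,-0.186,0,0,-1,14,-454,-296,-0.186,0,0,-1,14,-454,-296,-0.186,0,0,-1,14,-454,-296,-0.186,0,0,-1],
)

```text
time_s: 1.1
tool_pos: [0.5359, 0.2655, 0.201]
ee_rot: [-0.462, 0.535, 0.462, 0.535]
ft_force: [0.1, -0.4, 0.4]
gripper_width: 0.156
```

Run:
```python
from h import *
a=np.pi/2+P[2]
goal((0,.21,.20),a); goal((0.03,.05,.30),a)
s=state(); p,_=snapshot("wrist"); cv2.imwrite("pics/w1.png",p); print(s["time_s"],s["tool_pos"],W2L(s["tool_pos"]),s["joints"])
```

```text
inc mm [  1.  -29.  -28.2] rotvec [-0.0002  0.     -0.    ]
inc mm [ -99.   -59.  -188.2] rotvec [-0.0002  0.     -0.    ]
1.1 [0.53589663 0.26553267 0.2009596 ] [-0.02897666  0.23824946  0.2009596 ] [ 4.21058697e-01  2.37303975e-01  1.95169815e+00  2.19250231e-05
  9.52587993e-01 -1.00396002e+00]
```

View pics/w1.png

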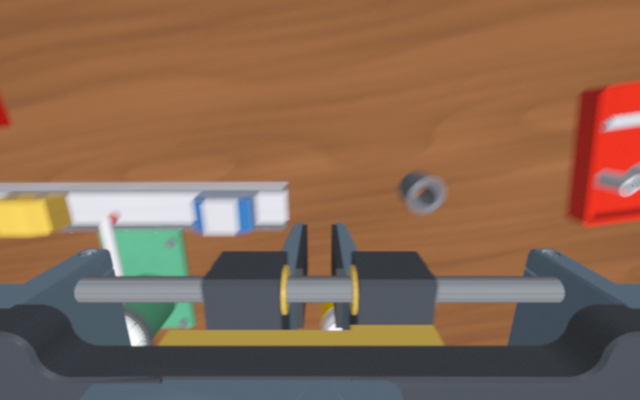

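>>> jog_arm(
  increments=[-60,-89,-190,0,0,0,-1,-60,-89,-190,0,0,0,-1,-60,-89,-190,0,0,0,-1,-60,-89,-190,0,0,0,-1,-60,-89,-190,0,0,0,-1,-60,-89,-190,0,0,0,-1],
)

```text
time_s: 1.9
tool_pos: [0.5949, 0.0669, 0.2605]
ee_rot: [-0.462, 0.535, 0.462, 0.535]
ft_force: [0.5, 1.0, -0.3]
gripper_width: 0.005
```

Run:
```python
from h import *
s=state(); p,d=snapshot("wrist"); cv2.imwrite("pics/w2.png",p); np.save("pics/w2d.npy",d); import pickle; pickle.dump(s,open("pics/w2s.pkl","wb")); print(s["time_s"],W2L(s["tool_pos"]),s["qd"])
```

```text
1.9 [0.05824267 0.05031162 0.26045839] [ 1.61931143e-02  3.17653388e-03  3.38500889e-03 -1.04618598e-03
  6.11486754e-06 -2.25833051e-03]
```

View pics/w2.png

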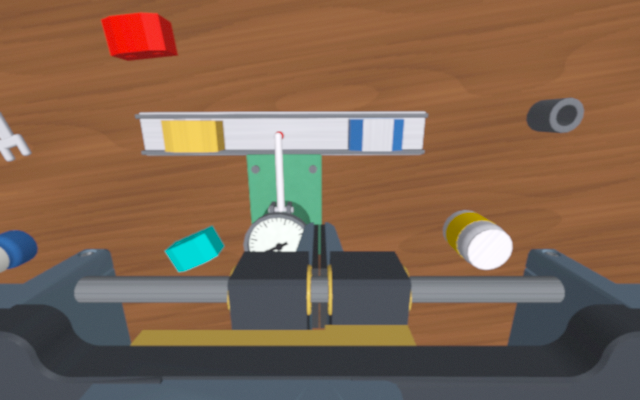

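Run:
```python
import cv2
p=cv2.imread("pics/w2.png"); cv2.imwrite("pics/w2c.png",cv2.resize(p[95:255,125:440],None,fx=2.5,fy=2.5,interpolation=cv2.INTER_CUBIC))
```

```text
(no output)
```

View pics/w2c.png

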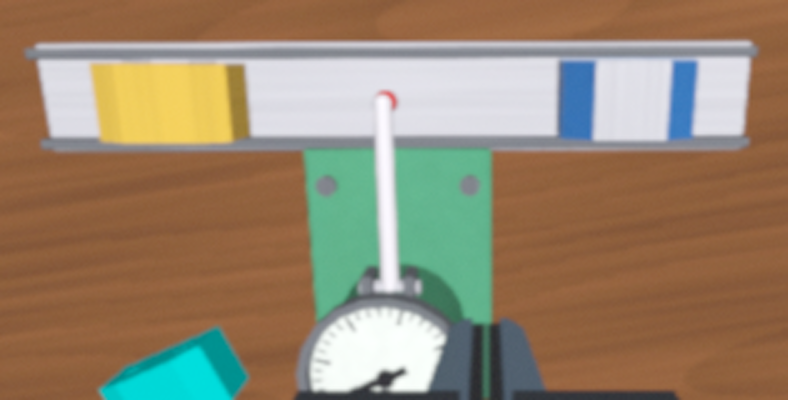

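Run:
```python
from h import *; import pickle
s=pickle.load(open("pics/w2s.pkl","rb"))
W=lambda u,v:(125+(u+.5)/2.5-.5,95+(v+.5)/2.5-.5)
obs=[(W(28,44),(-.03,-.2,.022)),(W(756,44),(-.03,.2,.022)),(W(44,149),(.03,-.2,.022)),(W(748,147),(.03,.2,.022)),(W(388,100),(0,0,.053))]
f=lambda p:np.concatenate([wproj(s,L2W(q,p))-uv for uv,q in obs])
r=least_squares(f,P); print(r.x,f(r.x).reshape(-1,2).round(2)); Q=r.x
for t,uv,z in (("mast top",W(594,100),.052),("mast top",W(670,100),.052),("mast end",W(696,100),.044),("mast near end",W(559,100),.044),("sp left",W(93,103),.0455),("sp right top",W(230,103),.0455),("sp r bot",W(247,103),.012),("dial top",W(387,295),.099)):
    print(t,W2L(wray(s,uv,z),Q).round(4), W2L(wray(s,uv,z),P).round(4))
```

```text
[ 0.52852366  0.02536151 -0.14612835] [[-1.89 -1.07]
 [ 2.1  -1.53]
 [-0.48  1.43]
 [ 0.75  1.8 ]
 [-0.44  0.34]]
mast top [-0.0002  0.1063  0.052 ] [-0.0016  0.1058  0.052 ]
mast top [-0.0002  0.1453  0.052 ] [-0.0015  0.1449  0.052 ]
mast end [0.0003 0.1609 0.044 ] [-0.001   0.1605  0.044 ]
mast near end [0.0002 0.0891 0.044 ] [-0.0012  0.0886  0.044 ]
sp left [ 0.0013 -0.1548  0.0455] [-0.0002 -0.1552  0.0455]
sp right top [ 0.0014 -0.0831  0.0455] [-0.0001 -0.0836  0.0455]
sp r bot [ 0.0034 -0.0851  0.012 ] [ 0.0019 -0.0855  0.012 ]
dial top [0.0895 0.0025 0.099 ] [0.088 0.002 0.099]
```

```bash
sed -i 's/^P=.*/P=np.array([.5293,.0255,-.146])/' h.py
python3 - <<'E'
from h import *
a=np.pi/2+P[2]
goal((0,.195,.10),a); goal((0,.195,.03),a)
E
```

```text
inc mm [160.5  58.5 144.2] rotvec [ 0.0008 -0.0001 -0.0009]
inc mm [230.5  58.5 144.2] rotvec [ 0.0008 -0.0001 -0.0009]
```

>>> jog_arm(
  increments=[60,58.5,144,0,0,0,-1,60,58.5,144,0,0,0,-1,60,58.5,144,0,0,0,-1,160,58.5,144,0,0,0,-1,160,58.5,144,0,0,0,-1,230.5,58.5,144,0,0,0,-1,230.5,58.5,144,0,0,0,-1,230.5,58.5,144,0,0,0,-1],
)

```text
time_s: 2.95
tool_pos: [0.5585, 0.218, 0.0313]
ee_rot: [-0.462, 0.535, 0.463, 0.535]
ft_force: [-0.4, 0.6, 0.7]
gripper_width: 0.002
```

Run:
```python
from h import *
a=np.pi/2+P[2]
goal((0,.195,.03),a); goal((0,.0485,.03),a);s=state();print(W2L(s["tool_pos"]))
p,_=snapshot("side"); cv2.imwrite("pics/s2.png",cv2.resize(p[100:300,220:440],None,fx=3,fy=3))
```

```text
inc mm [1.3 0.9 0.3] rotvec [ 0.001  -0.0001 -0.0003]
inc mm [   1.3    1.  -146.2] rotvec [ 0.001  -0.0001 -0.0003]
[0.0008646  0.19472884 0.03129184]
```

View pics/s2.png

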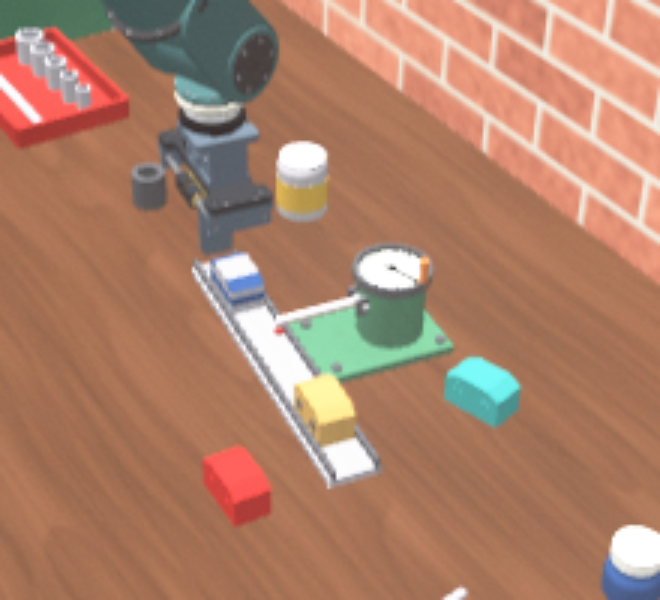

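>>> jog_arm(
  increments=[1,1,-15,0,0,0,-1,1,1,-26,0,0,0,-1,1,1,-36,0,0,0,-1,1,1,-46,0,0,0,-1,1,1,-56,0,0,0,-1,1,1,-66,0,0,0,-1,1,1,-76,0,0,0,-1,1,1,-76,0,0,0,-1],
)

```text
time_s: 4.0
tool_pos: [0.5467, 0.1414, 0.0303]
ee_rot: [-0.462, 0.535, 0.462, 0.536]
ft_force: [-0.6, 0.3, 1.1]
gripper_width: 0.006
```

Run:
```python
from h import *
import pickle
a=np.pi/2+P[2]
s=state();print(s["time_s"],W2L(s["tool_pos"]),s["ft_force"]); goal((0,.0485,.03),a)
p,_=snapshot("wrist"); cv2.imwrite("pics/w3.png",p); pickle.dump(s,open("pics/w3s.pkl","wb"))
```

```text
4.0 [0.00039394 0.11722226 0.03027848] [-0.6447227   0.3073369   1.06554971]
inc mm [  0.3   0.3 -68.7] rotvec [-0.0009  0.0003  0.0009]
```

View pics/w3.png

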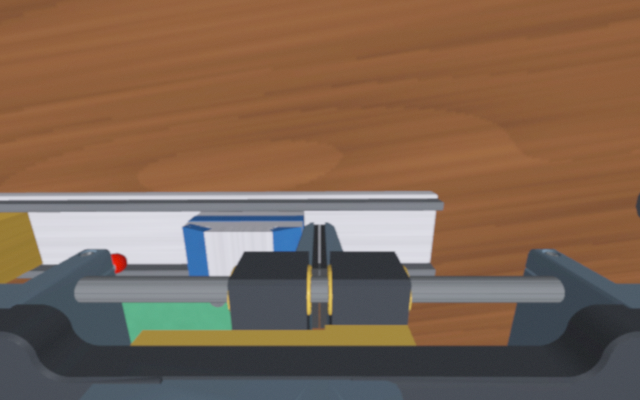

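Run:
```python
from h import *
import pickle
s=pickle.load(open("pics/w3s.pkl","rb")); p=cv2.imread("pics/w3.png")
cv2.imwrite("pics/w3c.png",cv2.resize(p[185:285,90:350],None,fx=3,fy=3,interpolation=cv2.INTER_CUBIC))
for uv,z in (((206,245),.052),((274,245),.052),((187,240),.044),((303,240),.044),((304,219),.044)): print(W2L(wray(s,uv,z)).round(4))
```

```text
[-0.012   0.0533  0.052 ]
[-0.0119  0.0916  0.052 ]
[-0.0116  0.039   0.044 ]
[-0.0114  0.1076  0.044 ]
[-0.0245  0.1084  0.044 ]
```

View pics/w3c.png

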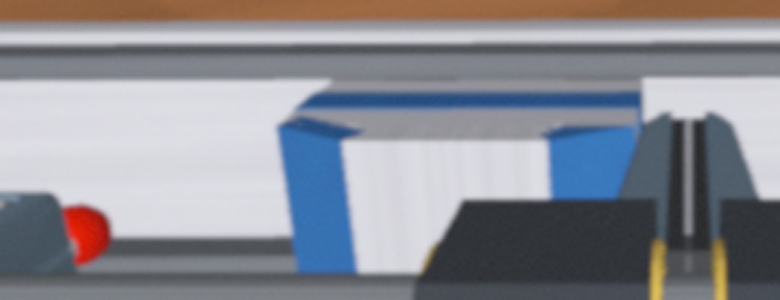

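>>> jog_arm(
  increments=[0,0,-10,0,0,0,-1,0,0,-20,0,0,0,-1,0,0,-30,0,0,0,-1,0,0,-40,0,0,0,-1,0,0,-50,0,0,0,-1,0,0,-58,0,0,0,-1,0,0,-65,0,0,0,-1,0,0,-65,0,0,0,-1],
)

```text
time_s: 5.05
tool_pos: [0.5372, 0.0778, 0.0298]
ee_rot: [-0.462, 0.535, 0.462, 0.535]
ft_force: [-0.5, 0.3, 0.1]
gripper_width: 0.004
```

Run:
```python
from h import *
import pickle
a=np.pi/2+P[2]
s=state();print(s["time_s"],W2L(s["tool_pos"]),s["ft_force"]); goal((0,.0444,.03),a)
p,_=snapshot("wrist"); cv2.imwrite("pics/w4.png",p); pickle.dump(s,open("pics/w4s.pkl","wb"))
cv2.imwrite("pics/w4c.png",cv2.resize(p[185:285,90:350],None,fx=3,fy=3,interpolation=cv2.INTER_CUBIC))
p,_=snapshot("side"); cv2.imwrite("pics/s4.png",cv2.resize(p[140:290,260:420],None,fx=4,fy=4))
```

```text
5.05 [0.00016502 0.05288374 0.02978466] [-0.47759499  0.28710519  0.08121563]
inc mm [-0.2  0.2 -8.5] rotvec [-0.0001  0.0001  0.0005]
```

View pics/w4c.png

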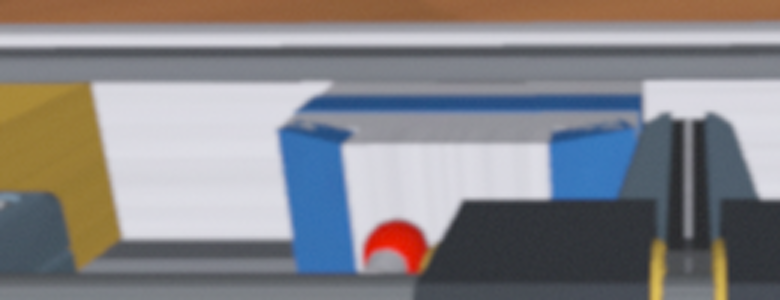

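View pics/s4.png

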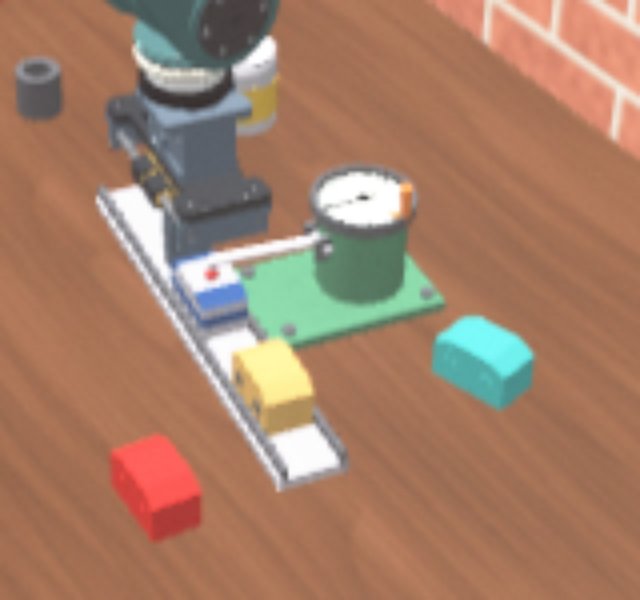

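Run:
```python
from h import *
import pickle
s=pickle.load(open("pics/w4s.pkl","rb"))
for uv,z in (((222,267),.058),((206,245),.052),((273.5,245),.052)): print(W2L(wray(s,uv,z)).round(4))
```

```text
[-0.0019 -0.0009  0.058 ]
[-0.0124 -0.0108  0.052 ]
[-0.0123  0.0271  0.052 ]
```

>>> jog_arm(
  increments=[0,0,-5,0,0,0,-1,0,0,-9,0,0,0,-1,0,0,-9,0,0,0,-1,0,0,30,0,0,0,-1,0,0,40,0,0,0,-1,-60,0,40,0,0,0,-1,-120,0,40,0,0,0,-1,-170,0,40,0,0,0,-1],
)

```text
time_s: 6.15
tool_pos: [0.5426, 0.1173, 0.2016]
ee_rot: [-0.463, 0.535, 0.462, 0.535]
ft_force: [-0.3, 0.5, 0.0]
gripper_width: 0.005
```

Run:
```python
from h import *
s=state();print(s["time_s"],W2L(s["tool_pos"]),s["joints"])
p,_=snapshot("side"); cv2.imwrite("pics/s5.png",cv2.resize(p[160:280,280:400],None,fx=5,fy=5,interpolation=cv2.INTER_CUBIC))
p,_=snapshot("scene"); cv2.imwrite("pics/sc5.png",cv2.resize(p[180:280,260:390],None,fx=6,fy=6,interpolation=cv2.INTER_CUBIC))
```

```text
6.15 [-1.84177673e-04  9.27661323e-02  2.01614520e-01] [ 1.71059931e-01  1.68276367e-01  2.03577426e+00 -3.39549829e-04
  9.37152054e-01 -1.25408473e+00]
```

View pics/s5.png

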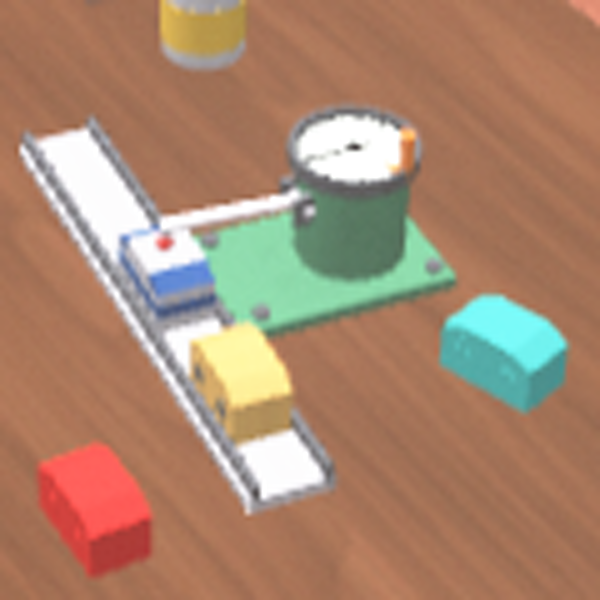

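View pics/sc5.png

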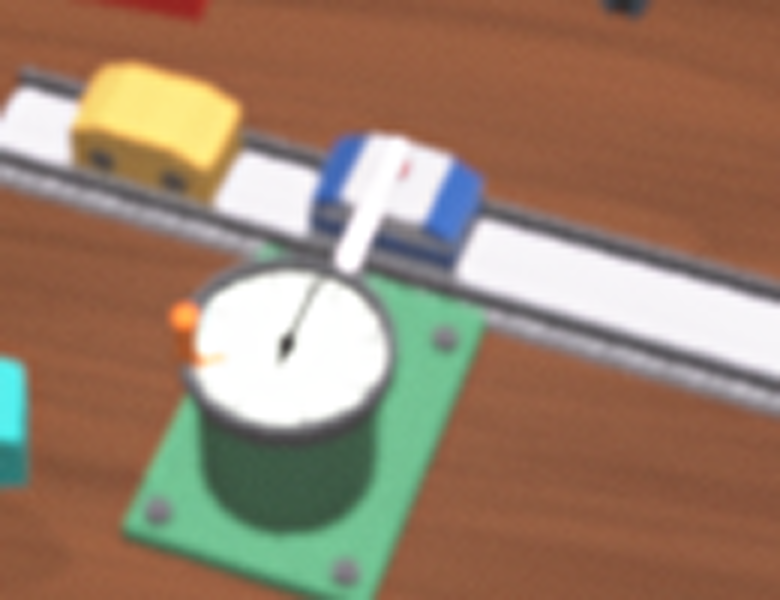

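Run:
```python
from h import *
S=lambda u,v:(260+(u+.5)/6-.5,180+(v+.5)/6-.5)
D=lambda u,v:(280+(u+.5)/5-.5,160+(v+.5)/5-.5)
for t,n,uv,z in (("hub","scene",S(287,350),.096),("tip","scene",S(323,273),.096),("mark","scene",S(215,359),.095),("post","scene",S(184,314),.124),
 ("hub","side",D(354,147),.096),("tip","side",D(304,161),.096),("post","side",D(408,134),.124),("mark","side",D(400,168),.095)):
    l=W2L(ray(n,uv,z)); d=l-[.135,0,0]; print(t,n,l.round(4),"r",np.hypot(*d[:2]).round(4),"ang",np.degrees(np.arctan2(d[1],d[0])).round(1))
```

```text
hub scene [0.1388 0.0003 0.096 ] r 0.0038 ang 4.8
tip scene [ 0.0969 -0.      0.096 ] r 0.0381 ang -179.9
mark scene [ 0.1525 -0.0253  0.095 ] r 0.0308 ang -55.2
post scene [ 0.1561 -0.0361  0.124 ] r 0.0418 ang -59.6
hub side [0.1333 0.0008 0.096 ] r 0.0019 ang 154.4
tip side [ 0.0961 -0.0008  0.096 ] r 0.0389 ang -178.8
post side [ 0.1536 -0.0343  0.124 ] r 0.039 ang -61.5
mark side [ 0.1514 -0.0306  0.095 ] r 0.0347 ang -61.8
```

```bash
cat >> h.py <<'E'
def dialpose(deg,z,r=.04):
    t=np.radians(deg); return (.135+r*np.cos(t),r*np.sin(t),z), t+np.pi/2+P[2]
E
python3 - <<'E'
from h import *
goal(*dialpose(-60.5,.165))
E
```

```text
inc mm [  40.6 -152.  -128.5] rotvec [1.0564 0.0057 0.0054]
```

>>> jog_arm(
  increments=[0,-76,-64,0.5,0,0,-0.3,0,-152,-128,1.056,0.005,0.005,-0.3,0,-152,-128,1.056,0.005,0.005,-0.3,0,-152,-128,1.056,0.005,0.005,-0.3,0,-152,-128,1.056,0.005,0.005,-0.3,20,-152,-128,1.056,0.005,0.005,-0.3,36,-152,-128,1.056,0.005,0.005,-0.3,36,-152,-128,1.056,0.005,0.005,-0.3],
)

```text
time_s: 7.25
tool_pos: [0.6734, -0.0311, 0.1615]
ee_rot: [-0.13, 0.698, 0.131, 0.691]
ft_force: [-1.0, -0.1, 0.6]
gripper_width: 0.349
```

Run:
```python
from h import *
s=state();print(s["time_s"],W2L(s["tool_pos"]),s["gripper_width"]*91,s["joints"]); goal(*dialpose(-60.5,.107))
p,_=snapshot("side"); cv2.imwrite("pics/s6.png",cv2.resize(p[120:240,300:420],None,fx=5,fy=5,interpolation=cv2.INTER_CUBIC))
p,_=snapshot("scene"); cv2.imwrite("pics/sc6.png",cv2.resize(p[180:280,250:380],None,fx=6,fy=6,interpolation=cv2.INTER_CUBIC))
for a in range(-60,-200,-12):pass
```

```text
7.25 [ 0.15078215 -0.03507246  0.1614742 ] 31.782240197630035 [-8.02276811e-02  4.04835741e-01  1.80661599e+00 -1.70396227e-03
  9.39968339e-01 -4.51031299e-01]
inc mm [54.4 -1.9  4. ] rotvec [ 0.0029 -0.0094 -0.003 ]
```

View pics/s6.png

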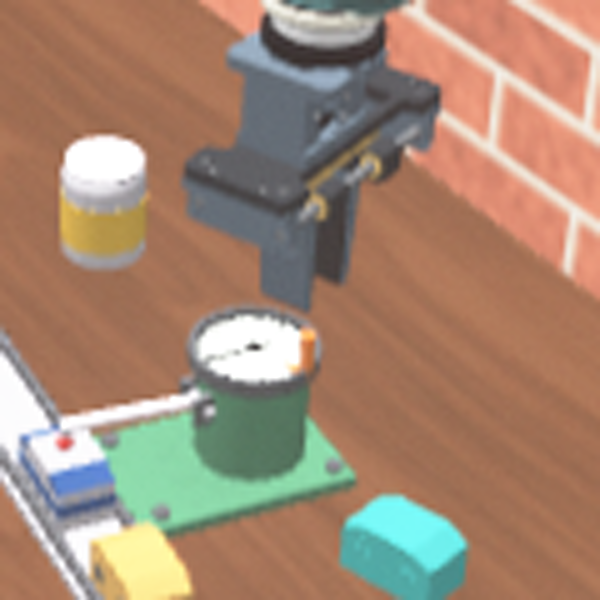

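View pics/sc6.png

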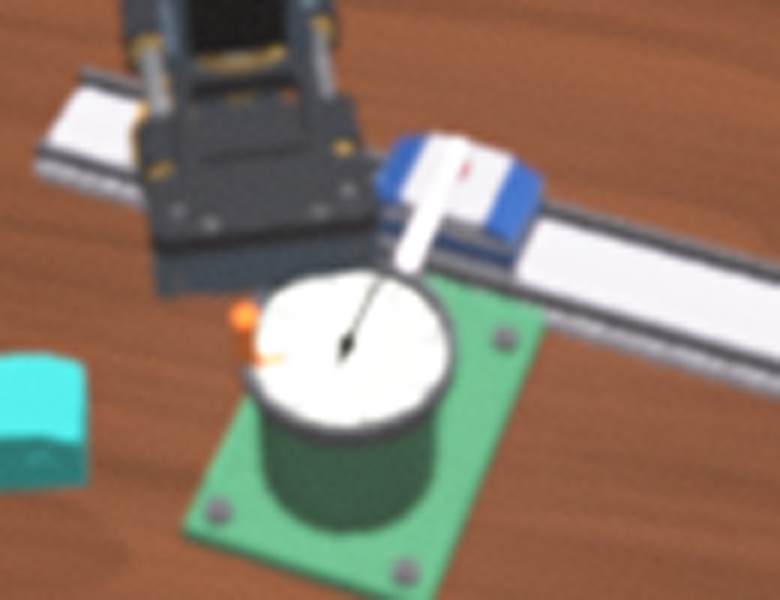

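>>> jog_arm(
  increments=[0,-2,4,0.003,-0.009,-0.003,-0.3,20,-2,4,0.003,-0.009,-0.003,-0.3,40,-2,4,0.003,-0.009,-0.003,-0.3,54,-2,4,0.003,-0.009,-0.003,-0.3,54,-2,4,0.003,-0.009,-0.003,-0.6,54,-2,4,0.003,-0.009,-0.003,-0.6],
)

```text
time_s: 8.1
tool_pos: [0.679, -0.0316, 0.1097]
ee_rot: [-0.129, 0.694, 0.128, 0.696]
ft_force: [0.2, -0.2, 0.4]
gripper_width: 0.201
```

Run:
```python
from h import *
s=state();print(s["time_s"],W2L(s["tool_pos"]),s["gripper_width"]*91,s["ft_force"])
for a in (-60.5,-70,-80,-90,-100,-110,-120,-130,-140): goal(*dialpose(a,.107))
p,_=snapshot("side"); cv2.imwrite("pics/s7.png",cv2.resize(p[120:240,300:420],None,fx=5,fy=5,interpolation=cv2.INTER_CUBIC))
p,_=snapshot("wrist"); cv2.imwrite("pics/w7.png",p)
```

```text
8.1 [ 0.15637326 -0.03472177  0.10972768] 18.29777793912264 [ 0.22609917 -0.22857405  0.41330333]
inc mm [ 2.7  0.7 -1.5] rotvec [-0.0029  0.0028  0.0015]
inc mm [ 2.7  1.3 -8.1] rotvec [0.1629 0.0029 0.0012]
inc mm [  2.7   3.  -14.9] rotvec [0.3375 0.003  0.001 ]
inc mm [  2.7   5.9 -21.2] rotvec [0.512  0.0031 0.0007]
inc mm [  2.6   9.8 -27. ] rotvec [6.865e-01 3.100e-03 4.000e-04]
inc mm [  2.6  14.7 -32. ] rotvec [8.611e-01 3.200e-03 2.000e-04]
inc mm [  2.6  20.3 -36. ] rotvec [ 1.0356e+00  3.3000e-03 -1.0000e-04]
inc mm [  2.6  26.6 -39.1] rotvec [ 1.2101e+00  3.3000e-03 -4.0000e-04]
inc mm [  2.6  33.3 -40.9] rotvec [ 1.3847e+00  3.3000e-03 -7.0000e-04]
```

View pics/s7.png

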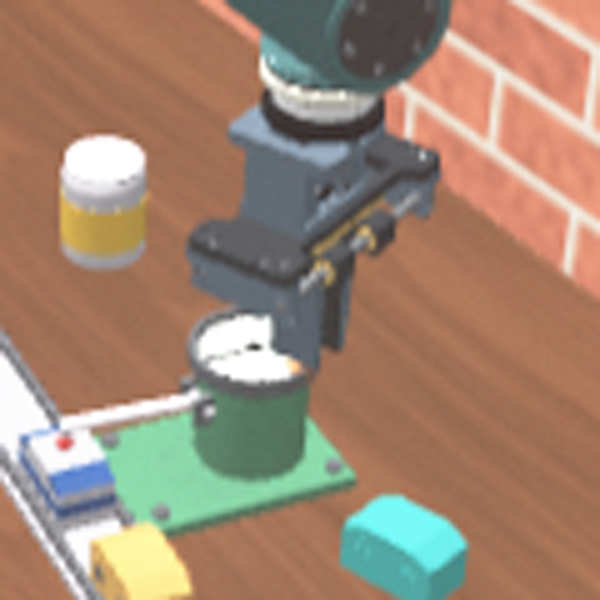

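View pics/w7.png

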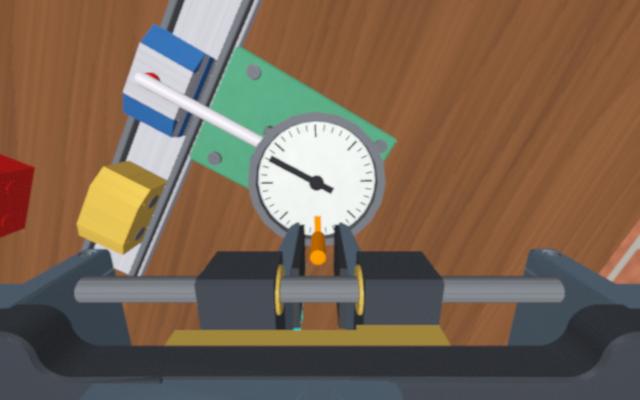

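>>> jog_arm(
  increments=[1,1.3,-8,0.163,0.003,0,-0.6,1,3,-15,0.338,0.003,0,-0.6,1,6,-21,0.512,0.003,0,-0.6,1,10,-27,0.686,0.003,0,-0.6,1,14.7,-32,0.861,0.003,0,-0.6,1,20.3,-36,1.036,0.003,0,-0.6,1,26.6,-39,1.21,0.003,0,-0.6,1,26.6,-39,1.21,0.003,0,-0.6],
)

```text
time_s: 9.2
tool_pos: [0.6329, -0.0205, 0.109]
ee_rot: [0.289, 0.645, -0.289, 0.646]
ft_force: [-0.0, -0.5, 0.3]
gripper_width: 0.196
```

Run:
```python
from h import *
s=state();print(s["time_s"],W2L(s["tool_pos"]),s["gripper_width"]*91,s["ft_force"])
for a in (-130,-140,-150,-160,-170,-180,-185): print(a);goal(*dialpose(a,.109))
p,_=snapshot("wrist"); cv2.imwrite("pics/w8.png",p)
```

```text
9.2 [ 0.10924452 -0.03047262  0.10901592] 17.879705123792416 [-0.01673629 -0.4719742   0.27500171]
-130
inc mm [ 0.  -0.1  0.1] rotvec [ 0.0015  0.0004 -0.0009]
-140
inc mm [ 0.   0.5 -6.8] rotvec [ 0.176   0.0003 -0.0009]
-150
inc mm [  0.    2.3 -13.5] rotvec [ 3.506e-01  3.000e-04 -1.000e-03]
-160
inc mm [  0.    5.3 -19.8] rotvec [ 5.251e-01  2.000e-04 -1.000e-03]
-170
inc mm [  0.    9.3 -25.6] rotvec [ 6.996e-01  1.000e-04 -1.000e-03]
-180
inc mm [  0.   14.2 -30.5] rotvec [ 0.8742 -0.     -0.001 ]
-185
inc mm [  0.   17.  -32.6] rotvec [ 0.9614 -0.     -0.001 ]
```

View pics/w8.png

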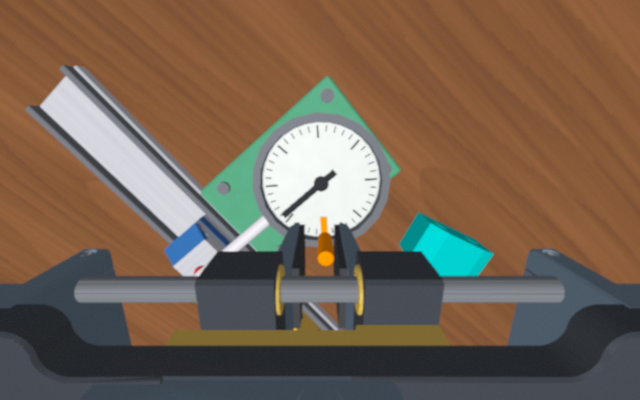

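>>> jog_arm(
  increments=[0,0.5,-7,0.176,0,0,-0.6,0,2.3,-13.5,0.35,0,0,-0.6,0,5.3,-20,0.525,0,0,-0.6,0,9.3,-25.6,0.7,0,0,-0.6,0,14.2,-30.5,0.874,0,0,-0.6,0,16.2,-32,0.94,0,0,-0.6,0,16.2,-32,0.94,0,0,-0.6],
)

```text
time_s: 10.12
tool_pos: [0.6239, 0.014, 0.1086]
ee_rot: [0.55, 0.445, -0.549, 0.445]
ft_force: [0.4, 0.4, -0.5]
gripper_width: 0.201
```

Run:
```python
from h import *
import pickle
s=state();print(s["time_s"],W2L(s["tool_pos"]),s["gripper_width"]*91,s["ft_force"])
pickle.dump(s,open("pics/w9s.pkl","wb"))
p,_=snapshot("wrist"); cv2.imwrite("pics/w9.png",cv2.resize(p[100:280,230:420],None,fx=3.3,fy=3.3,interpolation=cv2.INTER_CUBIC))
```

```text
10.125 [0.09528668 0.00234836 0.10856805] 18.282744424091682 [ 0.44775851  0.42137457 -0.5258994 ]
```

View pics/w9.png

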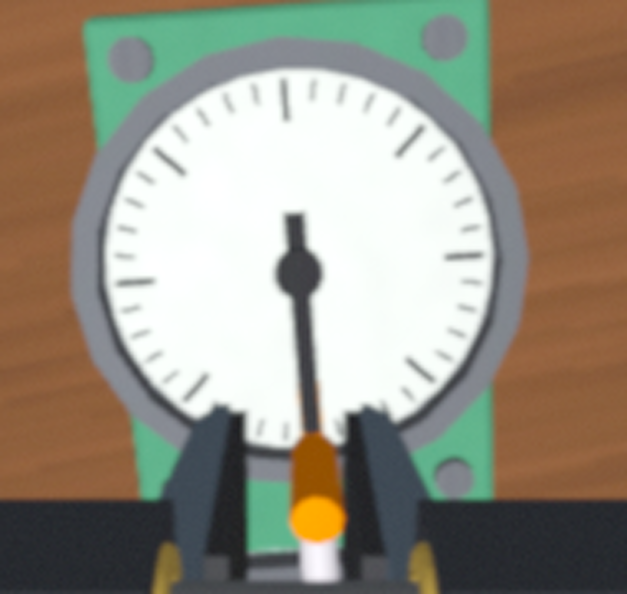

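>>> jog_arm(
  increments=[0,0,3.5,0,0,0,-0.6,-25,0,3.5,0,0,0,-0.5,-60,0,3.5,0,0,0,-0.5,-100,0,3.5,0,0,0,-0.5,-100,0,3.5,0,0,0,-1,-100,0,3.5,0,0,0,-1],
)

```text
time_s: 10.92
tool_pos: [0.6225, 0.0103, 0.2079]
ee_rot: [-0.55, -0.444, 0.55, -0.444]
ft_force: [-0.1, -0.5, -0.1]
gripper_width: 0.064
```

Run:
```python
from h import *
import pickle
s=state();print(s["time_s"],W2L(s["tool_pos"]),s["gripper_width"]*91,s["joints"])
pickle.dump(s,open("pics/w10s.pkl","wb"))
p,_=snapshot("wrist"); cv2.imwrite("pics/w10f.png",p); cv2.imwrite("pics/w10.png",cv2.resize(p[60:280,230:420],None,fx=2.7,fy=2.7,interpolation=cv2.INTER_CUBIC))
p,_=snapshot("side"); cv2.imwrite("pics/s10.png",cv2.resize(p[140:280,260:400],None,fx=4.2,fy=4.2,interpolation=cv2.INTER_CUBIC))
for q in ((0,.02,.208),(0,-.13,.2)): goal(q,-np.pi/2+P[2])
```

```text
10.925 [ 0.09440276 -0.00148052  0.20786307] 5.798722027828941 [-2.10376410e-02  2.67002775e-01  1.89875446e+00  4.20711874e-04
  9.76296004e-01  1.76192561e+00]
inc mm [ -0.7 -95.3 -15.1] rotvec [-0.0667 -0.0001  0.0018]
inc mm [  7.3 -85.3 134.6] rotvec [-0.0667 -0.0001  0.0018]
```

View pics/w10.png

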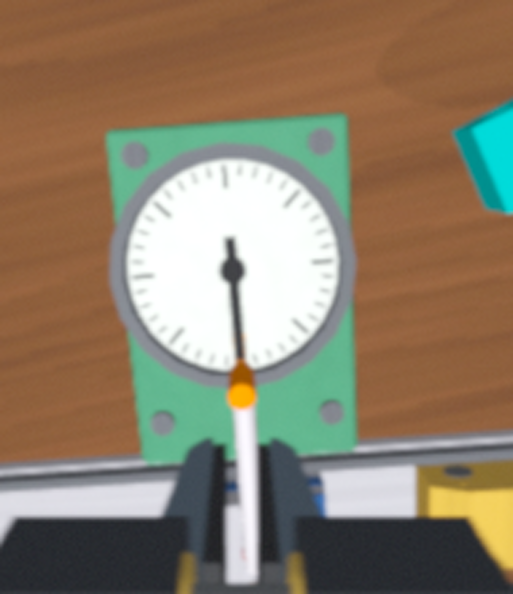

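View pics/s10.png

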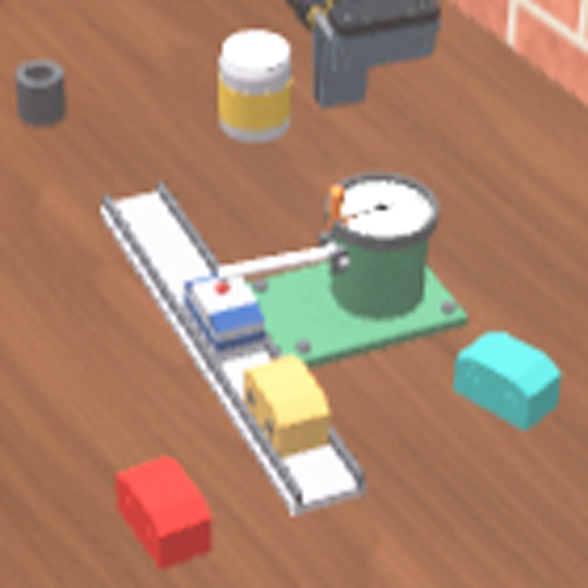

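Run:
```python
from h import *
goal((0,-.19,.2),np.pi/2+P[2])
```

```text
inc mm [  7.3 -81.3 194.4] rotvec [3.0749e+00 2.8000e-03 1.0000e-04]
```

>>> jog_arm(
  increments=[0,-40,60,-0.18,0,0,-1,0,-82,120,-0.36,0,0,-1,0,-82,194,-0.54,0,0,-1,0,-82,194,-0.72,0,0,-1,0,-82,194,-0.9,0,0,-1,0,-82,194,-1.08,0,0,-1,0,-82,194,-1.26,0,0,-1,0,-82,194,-1.45,0,0,-1],
)

```text
time_s: 12.02
tool_pos: [0.5011, -0.1616, 0.2073]
ee_rot: [0.116, 0.698, -0.116, 0.697]
ft_force: [-0.3, 0.2, -0.5]
gripper_width: 0.005
```

Run:
```python
from h import *
s=state(); print(W2L(s["tool_pos"]),s["joints"])
goal((0,-.19,.18),np.pi/2+P[2])
```

```text
[-0.00066115 -0.18923372  0.20727313] [-3.56424186e-01  1.14536274e-01  2.08630228e+00  3.94462525e-04
  9.42591381e-01 -2.65431398e-02]
inc mm [27.3 -0.6  0.8] rotvec [-1.7549e+00 -1.0000e-03 -1.9000e-03]
```

>>> jog_arm(
  increments=[0,-0.5,0.8,-0.18,0,0,-1,0,-0.5,0.8,-0.36,0,0,-1,0,-0.5,0.8,-0.54,0,0,-1,0,-0.5,0.8,-0.72,0,0,-1,0,-0.5,0.8,-0.9,0,0,-1,0,-0.5,0.8,-1.08,0,0,-1,0,-0.5,0.8,-1.26,0,0,-1,0,-0.5,0.8,-1.44,0,0,-1],
)

```text
time_s: 13.02
tool_pos: [0.5017, -0.1623, 0.2072]
ee_rot: [-0.372, 0.601, 0.373, 0.601]
ft_force: [-0.4, 0.9, -0.3]
gripper_width: 0.004
```

Run:
```python
from h import *
goal((0,-.19,.18),np.pi/2+P[2])
```

```text
inc mm [27.2 -0.1 -0.2] rotvec [-0.3149  0.0004 -0.0019]
```

Now straighten and look before descending.

>>> jog_arm(
  increments=[0,0,0,-0.18,0,0,-1,0,0,0,-0.315,0,0,-1,0,0,0,-0.315,0,0,-1],
)

```text
time_s: 13.4
tool_pos: [0.5018, -0.1623, 0.2074]
ee_rot: [-0.46, 0.537, 0.461, 0.537]
ft_force: [-0.0, 0.0, -0.9]
gripper_width: 0.006
```

Run:
```python
from h import *
import pickle
a=np.pi/2+P[2]
s=state(); print(W2L(s["tool_pos"]));goal((0,-.19,.03),a)
pickle.dump(s,open("pics/w11s.pkl","wb"))
p,_=snapshot("wrist"); cv2.imwrite("pics/w11.png",p)
```

```text
[ 1.10427607e-04 -1.89847264e-01  2.07443692e-01]
inc mm [177.4  -0.2  -0.3] rotvec [-0.0069  0.0006 -0.0015]
```

View pics/w11.png

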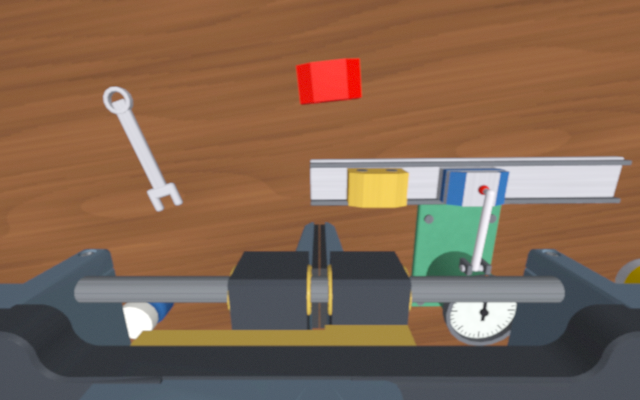

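>>> jog_arm(
  increments=[60,0,0,-0.007,0,0,-1,120,0,0,-0.007,0,0,-1,160,0,0,-0.007,0,0,-1,177,0,0,-0.007,0,0,-1,177,0,10,-0.007,0,0,-1,177,0,20,-0.007,0,0,-1,177,0,30,-0.007,0,0,-1,177,0,38,-0.007,0,0,-1],
)

```text
time_s: 14.45
tool_pos: [0.5093, -0.1246, 0.0327]
ee_rot: [-0.463, 0.534, 0.462, 0.535]
ft_force: [-0.7, -7.8, 7.6]
gripper_width: 0.003
```

Run:
```python
from h import *
a=np.pi/2+P[2]
s=state(); print(W2L(s["tool_pos"]),s["ft_force"]);goal((0,-.0444,.03),a)
p,_=snapshot("wrist"); cv2.imwrite("pics/w12.png",p)
```

```text
[ 0.00203892 -0.15144682  0.03273397] [-0.70923261 -7.79096556  7.57459891]
inc mm [  2.7   1.9 107.1] rotvec [ 0.0014 -0.0005  0.0027]
```

View pics/w12.png

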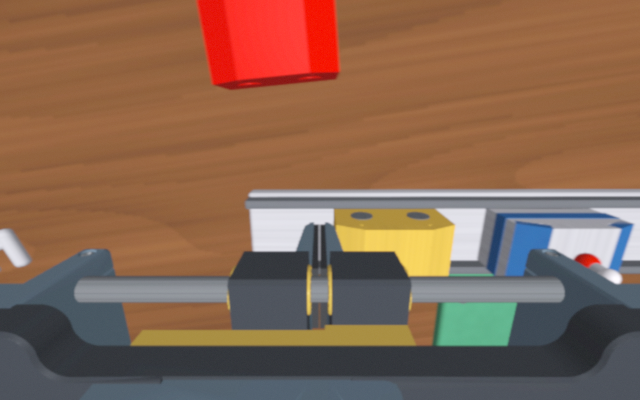

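>>> jog_arm(
  increments=[0,2,10,0,0,0,-1,0,2,20,0,0,0,-1,0,2,30,0,0,0,-1,0,2,40,0,0,0,-1,0,2,50,0,0,0,-1,0,2,60,0,0,0,-1,0,2,70,0,0,0,-1,0,2,80,0,0,0,-1],
)

```text
time_s: 15.5
tool_pos: [0.5185, -0.0459, 0.0325]
ee_rot: [-0.463, 0.535, 0.462, 0.535]
ft_force: [-2.2, -19.4, 8.2]
gripper_width: 0.003
```

Run:
```python
from h import *
import pickle
a=np.pi/2+P[2]
s=state(); print(W2L(s["tool_pos"]),s["ft_force"]);goal((0,-.0444,.03),a)
pickle.dump(s,open("pics/w13s.pkl","wb"))
p,_=snapshot("wrist"); cv2.imwrite("pics/w13.png",p)
p,_=snapshot("side"); cv2.imwrite("pics/s13.png",cv2.resize(p[140:280,260:400],None,fx=4.2,fy=4.2,interpolation=cv2.INTER_CUBIC))
```

```text
[-0.00030749 -0.07220551  0.03246085] [ -2.16656333 -19.36349381   8.21132455]
inc mm [ 2.4 -0.3 27.8] rotvec [ 0.0015 -0.001   0.002 ]
```

View pics/w13.png

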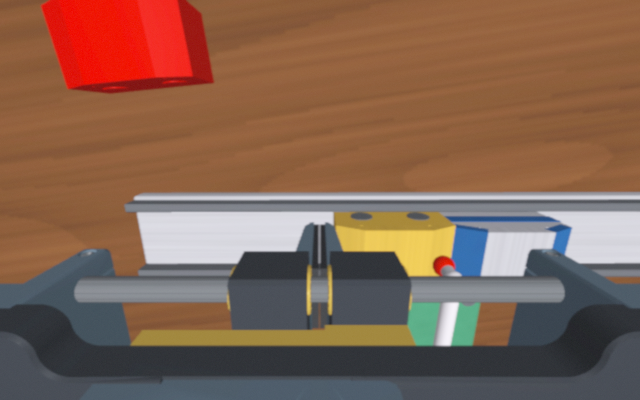

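View pics/s13.png

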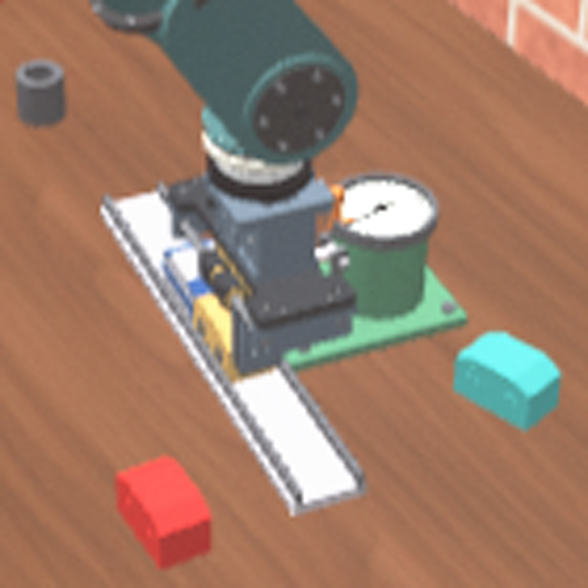

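>>> jog_arm(
  increments=[0,0,8,0,0,0,-1,0,0,14,0,0,0,-1,0,0,19,0,0,0,-1,0,0,23,0,0,0,-1,0,0,23,0,0,0,-1],
)

```text
time_s: 16.23
tool_pos: [0.5217, -0.0227, 0.0323]
ee_rot: [-0.463, 0.535, 0.462, 0.535]
ft_force: [-1.6, -7.4, 6.0]
gripper_width: 0.007
```

Run:
```python
from h import *
import pickle
a=np.pi/2+P[2]
s=state(); print(W2L(s["tool_pos"]),s["ft_force"]);goal((0,-.0444,.03),a)
pickle.dump(s,open("pics/w14s.pkl","wb"))
p,_=snapshot("wrist"); cv2.imwrite("pics/w14.png",cv2.resize(p[185:285,300:560],None,fx=3,fy=3,interpolation=cv2.INTER_CUBIC))
```

```text
[-0.00055676 -0.04879411  0.0323285 ] [-1.57296911 -7.38053057  5.96350642]
inc mm [ 2.3 -0.6  4.4] rotvec [ 0.0012 -0.0002  0.0016]
```

View pics/w14.png

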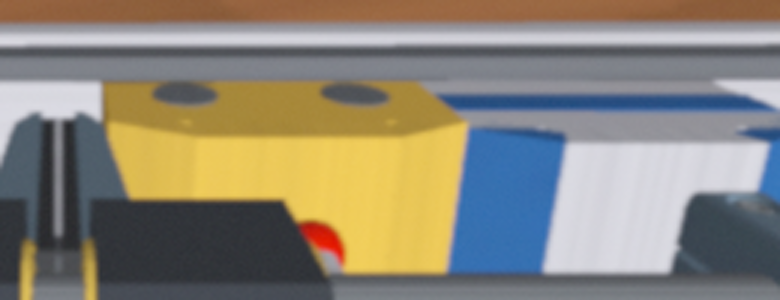

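Run:
```python
from h import *
import pickle
s=pickle.load(open("pics/w14s.pkl","rb"))
for uv,z in (((455.3,226),.0455),((335.5,226),.0455),((404.5,268),.0595)): print(W2L(wray(s,uv,z)).round(4))
```

```text
[-0.0209  0.0306  0.0455]
[-0.0209 -0.0394  0.0455]
[-0.0013 -0.0014  0.0595]
```

>>> jog_arm(
  increments=[0,0,2,0,0,0,-1,0,0,3.5,0,0,0,-1,0,0,3.5,0,0,0,-1,0,0,-15,0,0,0,-1,0,0,-40,0,0,0,-1,-60,0,-50,0,0,0,-1,-120,0,-60,0,0,0,-1,-180,60,-60,0,0,0,-1],
)

```text
time_s: 17.27
tool_pos: [0.47, -0.077, 0.1986]
ee_rot: [-0.463, 0.534, 0.461, 0.536]
ft_force: [-0.6, 1.1, 0.6]
gripper_width: 0.004
```

Run:
```python
from h import *
import pickle
s=state(); print(s["time_s"],W2L(s["tool_pos"]),s["ft_force"])
pickle.dump(s,open("pics/w15s.pkl","wb"))
p,_=snapshot("wrist"); cv2.imwrite("pics/w15.png",p)
p,_=snapshot("side"); cv2.imwrite("pics/s15.png",cv2.resize(p[160:280,280:400],None,fx=5,fy=5,interpolation=cv2.INTER_CUBIC))
p,_=snapshot("scene"); cv2.imwrite("pics/sc15.png",cv2.resize(p[180:280,260:390],None,fx=6,fy=6,interpolation=cv2.INTER_CUBIC))
```

```text
17.275 [-0.0437109  -0.11001373  0.19859061] [-0.61561043  1.05671821  0.63805742]
```

View pics/s15.png

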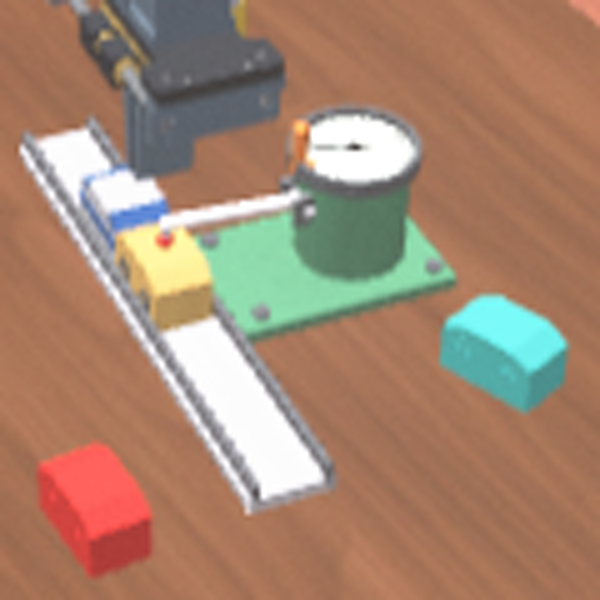

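View pics/sc15.png

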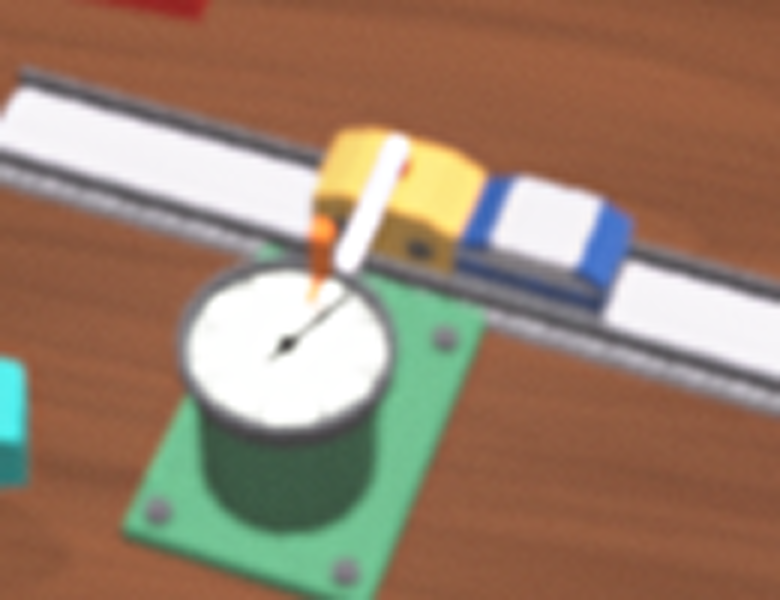

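View pics/w15.png

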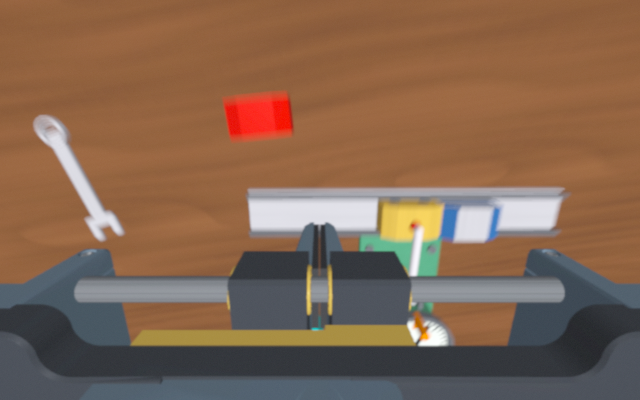

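>>> jog_arm(
  increments=[0,0,0,0,0,0,-1,0,0,0,0,0,0,-1,0,0,0,0,0,0,-1],
)

```text
time_s: 17.8
tool_pos: [0.4684, -0.0756, 0.1944]
ee_rot: [-0.462, 0.535, 0.463, 0.535]
ft_force: [0.2, 0.0, -0.9]
gripper_width: 0.005
```

Run:
```python
from h import *
import pickle
s=state(); print(s["time_s"],W2L(s["tool_pos"]),abs(s["qd"]).max())
pickle.dump(s,open("pics/w16s.pkl","wb"))
p,_=snapshot("wrist"); cv2.imwrite("pics/w16.png",cv2.resize(p[180:250,340:570],None,fx=3.4,fy=3.4,interpolation=cv2.INTER_CUBIC))
```

```text
17.8 [-0.04553218 -0.10890968  0.19438178] 0.008386178310595533
```

View pics/w16.png

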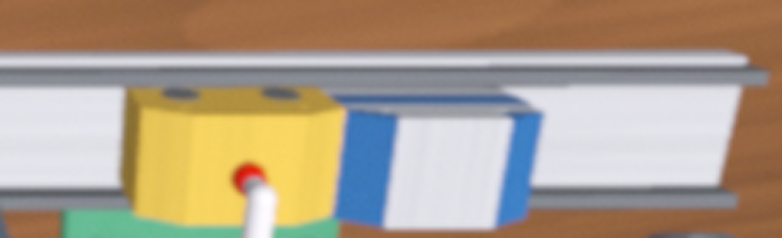

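Run:
```python
from h import *
import pickle
s=pickle.load(open("pics/w16s.pkl","rb"))
C=lambda u,v:(340+(u+.5)/3.4-.5,180+(v+.5)/3.4-.5)
for t,uv,z in (("sp L",C(133,165),.0455),("sp R",C(338,165),.0455),("ball",C(249,178),.0595),("rail R",C(767,74),.022),("m topL",C(391,165),.052),("m topR",C(504,165),.052)): print(t,W2L(wray(s,uv,z)).round(4))
S=lambda u,v:(260+(u+.5)/6-.5,180+(v+.5)/6-.5)
for t,n,uv,z in (("post","scene",S(322,227),.124),("tip","scene",S(347,295),.096),("mark","scene",S(313,293),.095)):
    l=W2L(ray(n,uv,z)); d=l-[.137,0,0]; print(t,l.round(4),np.degrees(np.arctan2(d[1],d[0])).round(1))
```

```text
sp L [-0.0006 -0.038   0.0455]
sp R [-0.0005  0.0337  0.0455]
ball [-0.0014 -0.0019  0.0595]
rail R [-0.0266  0.1968  0.022 ]
m topL [-0.003  0.049  0.052]
m topR [-0.003   0.0877  0.052 ]
post [ 0.0957 -0.0011  0.124 ] -178.5
tip [0.1041 0.0131 0.096 ] 158.2
mark [ 0.1074 -0.0005  0.095 ] -179.1
```

```bash
python3 -c "
from rig import *
print(hand_in())"
```

```text
the job is handed in; nothing more can be done
None
```

The job is handed in at about 18 s of the 72 s allowed; the hand-in gave no verdict. I pushed the master under the feeler with shut fingers, then turned the dial by its post until the zero mark lay under the needle. I let go there and pushed the spacer in from the other side, which drove the master out ahead of it.

What the last pictures showed:
- **Spacer:** its centre was within about 1 mm of the ball, and the ball was resting on its top.
- **Master:** it was still on the slideway, about 68–70 mm from the feeler.
- **Dial:** the zero mark was at about -179°, within about 1° of where the needle had pointed on the master. The needle had moved on about 0.4 rad, as expected for the spacer.
- **Robot:** the arm was clear of everything, and my moves stayed clear of the bystanders; I did not measure their positions again at the end.

While pushing the spacer, the force reached about 19 N along the slideway with 6–8 N of upward force on the tool. No picture explained the upward part, but both are well below the limits. The feeler and dial angles were judged only from pictures, since the robot state does not report them.

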